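# Press the filled wafers at the biscuit stall

## Task

At the biscuit stall, take the tamper whose flat round foot fits into the collar of the wafer press, press the sprung plate squarely down with it to the stop, and keep it fully down for about a second. Then lift the tamper out and stand it upright in the middle of the round cork mat.

Things in the scene. Friction and masses are not known exactly. Their poses are not given: they have to be found in the camera images.
- tamper_mid (a point): Loose tamper, standing: flat steel foot 70 mm across, 16 mm thick; round wooden handle 34 mm across, from 34 to 96 mm (top) above the underside; 0.28-0.56 kg. Point: on its axis half-way up, 48 mm above the underside; z up along the handle. Not to be used: two lookalikes near it, one with a thin 110 mm foot too wide for the collar, one with a rounded 44 mm bulb as foot.
- plate_top (a point): Centre of the upper face of the press's sprung plate, z up: a steel disc 86 mm across inside an open aluminium collar (90 mm inside, 106 outside) on a fixed 130 mm square base. At rest the face is 67 mm above the counter, 8 mm below the collar's rim; its stop is 15 mm lower. It rocks a few degrees if pressed crookedly. The tamper's foot has 10 mm of room all round.
- follower (a joint): How far the sprung plate is pressed down, in m: 0 at rest (up), 0.015 at the stop. The spring resists with about 6 N at first and 17 N at the stop (the tamper's weight helps) and lifts the plate again when let go.
- mat_top (a point): A round cork mat fixed to the counter, 110 mm in diameter and 5 mm thick. The point is the centre of its upper face, z up.
Mind the look-alikes: they are no part of the job. What is shaped like the part that bears tamper_mid but blue, pink or red is not meant.

How it is judged:
By the outcome, as a careful person would: the job done as asked, in the order asked, and still so for the second after the job is handed in, with the robot touching nothing.
It also fails if it takes over 54 s, if anything falls off the work surface, if the arm or the gripper's body presses on something with over 40 N, if the wrist force passes 120 N, or if a joint passes its speed limit or range.

## Robot

A 7-joint arm with a two-finger parallel gripper is mounted at the origin on the work surface. World frame = base frame: x ahead of the robot, y to its left, z up, the work surface at z = 0. Lengths are in m, angles in rad, forces in N, time in s.
With the tool pointing down it reaches from about 0.425 to 0.875 m from the base axis. Payload 4.7 kg.
Tool frame: the origin (TCP) lies midway between the tips of the shut fingers; the grasp point (between the pads) lies 19 mm behind it; x points along the fingers, z is the direction in which the jaws open and shut, and the axes are right-handed (so a half turn about x gives the same grasp; the last joint's range is limited). The gripper opens to 87 mm and grips with 3 to 60 N. Pads are 19 mm wide; open, the fingers measure 117 mm over their backs; the gripper's body (75 mm by 190 mm) begins 51 mm behind the grasp point.
Start: joints at [1.33, 0.321, -0.07, 1.45, 0.023, 1.371, -0.057], TCP at [0.164, -0.629, 0.195] pointing down, gripper open.
Joint ranges: [-2.86, 2.86], [-0.3, 2.09], [-1.38, 1.24], [0.06, 2.45], [-1.56, 4.7], [0.09, 2.05], [-2.69, 2.69]. Speed limits (rad/s): [2.57, 2.57, 3.14, 3.14, 3.14, 3.14, 3.14].

## Interface

Orientations are given as a rotation vector (axis times angle).
In Python, from bench import ctrl gives the robot as it stands.
- The arm moves only by the shell command python3 -m pendant 'ROWS' [OPENING] [FORCE]. ROWS is JSON, a list of rows, each an object with "travel": the shift along the tool's x, y, z in m, a list of three; "twist": the turn about the tool's x in rad. In form: [{"travel": [x, y, z], "twist": twist}, ...]. A call has 1 to 10 rows; each row is the pose to reach, as a shift and turn from the pose measured when the call began, along the tool's axes at that moment; what a row does not reach only later rows make up. A row lasts 1/8 s, in which the tool goes at most 62.5 mm and 10.7 degrees, less where a joint would pass 70% of its speed; a pose out of reach is approached as far as the arm can. A call with a gripper value outside its range is refused whole. OPENING is the opening, from -1 (shut) to 1 (fully open), so that 0 is half open, set as the call begins (- or left out, the last holds). The fingers move at their own pace and stop on an object; FORCE is the grip in N (left out, the last holds). Time passes only in rows, so rows that repeat a pose let the fingers close. It gives the time, the measured TCP pose, the force and the opening at its end, in the units of the state.
- ctrl.get_state(): the state, without advancing time (a new reading comes with each control period).
- ctrl.get_image(name): name is "scene" or "top" or "wrist"; returns the picture (480x640x3 uint8, red, green, blue); there is no depth.
- ctrl.camera_model(name): a dict with "K" (3x3 intrinsics, pixels), "distortion" ([k1, k2, p1, p2, k3] as OpenCV has them; the pictures are not rectified), "rvec" (rotation vector, rad) and "tvec" (3), from world to camera coordinates, as OpenCV has them; the wrist camera has in their place "T_tool_cam" (4x4, takes a point from camera to tool coordinates, whose origin is the TCP and whose axes are the tool frame's). Camera axes: x right, y down, z forward; pixel columns grow to the right and rows downward; lengths in m; the calibration is good to about 2 mm. A picture is of the moment at which its call begins: read the wrist's pose just before it. camera_model takes no time and is no camera call.
- ctrl.close_job(): hands the job in, once; it reports no verdict.
The state is a dict: "time": time; "joint_positions": joint angles; "qd": joint speeds; "joint_torque": joint torques, N m; "position": TCP position; "tool_rot": TCP orientation; "ft_force": force on the tool from outside, world axes, zero at the start; "torque": the same for the moment, N m; "grip_width": opening from 0.0 (shut) to 1.0 (fully open).
Only numpy, scipy, OpenCV 4.12 (cv2) and the standard library are available. Lean on these libraries where they do the work, as an engineer would, in place of code of your own. Each camera call takes 0.05 s, during which the arm holds its last target.

## Working session

There is one attempt and no reset: what is moved stays moved. The work goes in short steps, Python scripts to look and compute and a shell command to move; the robot and the scene stay as the last step left them, time stands still between calls to the robot, and variables do not carry over. Pictures are saved under pics/ and viewed, and the job is handed in when it is done.

```bash
ls; mkdir -p pics; cat > h.py <<'E'
import numpy as np,cv2
from bench import ctrl
def snap(n,f):
    s=ctrl.get_state(); im=ctrl.get_image(n); cv2.imwrite(f,im[:,:,::-1]); return im,s
def ext(n,s=None):
    m=ctrl.camera_model(n);K=np.array(m["K"]);d=np.array(m["distortion"])
    if "rvec" in m:
        R=cv2.Rodrigues(np.array(m["rvec"],float))[0];t=np.array(m["tvec"],float)
        return K,d,R.T,-R.T@t
    T=np.array(m["T_tool_cam"]);Rt=cv2.Rodrigues(np.array(s["tool_rot"],float))[0]
    return K,d,Rt@T[:3,:3],Rt@T[:3,3]+np.array(s["position"])
def ray(n,px,z,s=None):
    K,d,R,c=ext(n,s)
    p=cv2.undistortPoints(np.array(px,float).reshape(-1,1,2),K,d).reshape(-1,2)
    v=np.c_[p,np.ones(len(p))]@R.T
    return c+v*((z-c[2])/v[:,2])[:,None]
def proj(n,P,s=None):
    K,d,R,c=ext(n,s)
    return cv2.projectPoints(np.array(P,float).reshape(-1,1,3),cv2.Rodrigues(R.T)[0],-R.T@c,K,d)[0].reshape(-1,2)
E
python3 - <<'E'
from h import *
for n in("scene","top","wrist"): im,s=snap(n,f"pics/{n}0.png")
print(s)
for n in("scene","top"):print(ext(n)[3])
print(cv2.Rodrigues(np.array(s["tool_rot"]))[0].round(3)); print(ctrl.camera_model("wrist"))
E
```

```text
pics
{'time': 0.1, 'joint_positions': array([ 1.33013945,  0.32173003, -0.07007224,  1.45152454,  0.02257817,
        1.37078996, -0.05689174]), 'qd': array([ 0.00024501, -0.00156988,  0.00022122, -0.00297995,  0.00066028,
        0.00030893,  0.00012166]), 'joint_torque': array([-3.94604422e-04, -4.92572379e+01, -4.05972172e-01, -3.13401103e+01,
       -6.41284254e-02,  3.95693968e-02,  6.34469757e-05]), 'position': array([ 0.16362579, -0.62852511,  0.19369733]), 'tool_rot': array([ 1.0204955 ,  1.32041076, -1.01889664]), 'ft_force': array([-0.10884839,  0.7453782 , -0.05840718]), 'torque': array([0.02886646, 0.00451339, 0.0063658 ]), 'grip_width': 0.999601206735339}
[ 1.01099052 -0.52497491  0.7357597 ]
[0.4019493  0.00300872 1.25723166]
[[-0.     0.968  0.252]
 [ 0.002  0.252 -0.968]
 [-1.    -0.    -0.002]]
{'K': array([[376.5187366 ,   0.        , 321.86296599],
       [  0.        , 376.5187366 , 239.13932277],
       [  0.        ,   0.        ,   1.        ]]), 'distortion': array([0.00898564, 0.        , 0.        , 0.        , 0.        ]), 'T_tool_cam': array([[-9.59371479e-04, -2.51357409e-01,  9.67893864e-01,
        -1.91381981e-01],
       [-9.43534509e-04, -9.67893651e-01, -2.51358289e-01,
         6.92220627e-02],
       [ 9.99999095e-01, -1.15438724e-03,  6.91405175e-04,
        -3.79206543e-04],
       [ 0.00000000e+00,  0.00000000e+00,  0.00000000e+00,
         1.00000000e+00]])}
```

View pics/scene0.png

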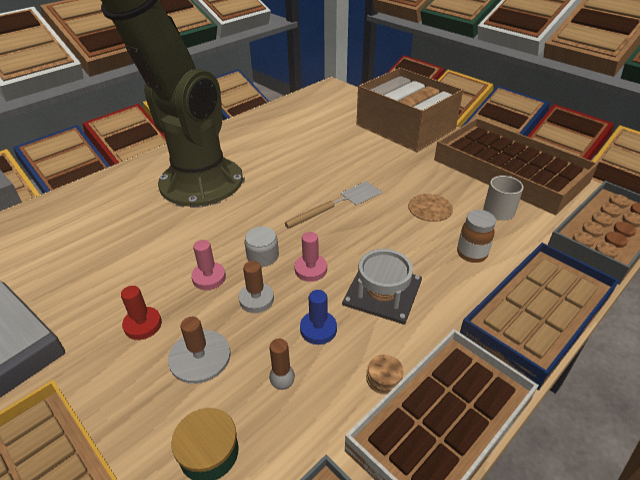

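View pics/top0.png

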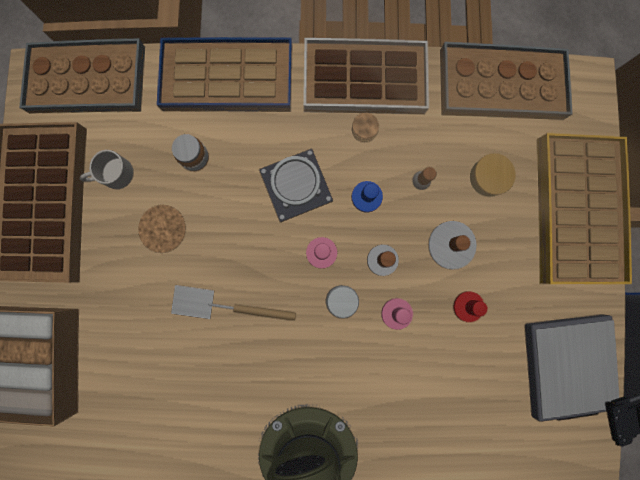

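View pics/wrist0.png

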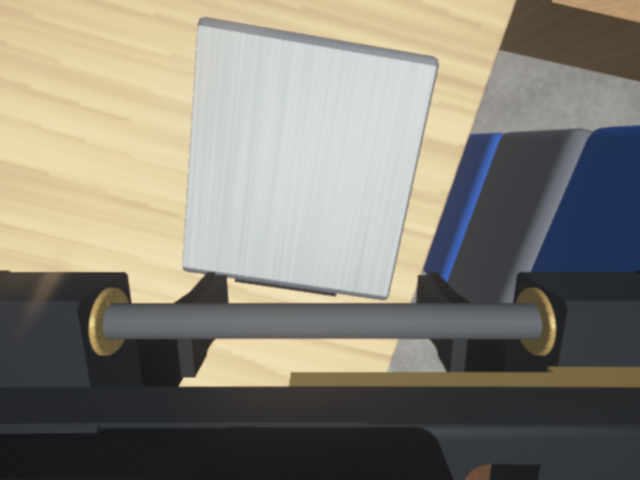

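Candidates with a wooden handle and steel foot (top view): (383,260) with a medium foot, (453,245) with a wide thin foot, and (425,178) with a bulb. The first fits the 70 mm flat foot. The pink, blue and red ones are excluded. The cork mat is at (162,228) and the press at (296,182). I'll measure these and confirm in a crop.

```bash
python3 - <<'E'
from h import *
im=cv2.imread("pics/top0.png")
a=cv2.resize(im[150:300,250:500],None,fx=3.2,fy=3.2,interpolation=cv2.INTER_CUBIC)
cv2.imwrite("pics/crop0.png",a)
hsv=cv2.cvtColor(im,cv2.COLOR_BGR2HSV)
for x,y in[(383,260),(388,259),(375,265),(296,182),(162,228),(150,222),(120,250),(453,230),(275,185),(340,300)]:print((x,y),hsv[y,x])
def big(m,box):
    k=np.zeros_like(m);x0,y0,x1,y1=box;k[y0:y1,x0:x1]=m[y0:y1,x0:x1]
    c=max(cv2.findContours(k,cv2.RETR_EXTERNAL,cv2.CHAIN_APPROX_NONE)[0],key=cv2.contourArea);return c
gray=cv2.inRange(hsv,(0,0,90),(180,50,255))
for nm,box,z in(("foot",(350,235,410,290),.016),("wide",(420,210,485,280),.01),("collar",(262,150,330,215),.075)):
    c=big(gray,box);h=cv2.convexHull(c);P=ray("top",h.reshape(-1,2),z)[:,:2].astype(np.float32)
    (o,r)=cv2.minEnclosingCircle(P);print(nm,cv2.minEnclosingCircle(h),o,2*r)
E
```

```text
(383, 260) [ 12 131 101]
(388, 259) [ 14 143 105]
(375, 265) [120   2 131]
(296, 182) [ 90   2 130]
(162, 228) [ 15 114 123]
(150, 222) [ 14 116 125]
(120, 250) [ 17  86 137]
(453, 230) [ 75   4 130]
(275, 185) [114  15  83]
(340, 300) [ 90   7 143]
foot ((382.55084228515625, 259.6016845703125), 15.802504539489746) (0.4406163990497589, -0.16036607325077057) 0.07067012786865234
wide ((452.2330017089844, 244.7455596923828), 24.265270233154297) (0.4763948917388916, -0.3196699917316437) 0.11081168055534363
collar ((295.0, 181.0), 26.925922393798828) (0.6042505502700806, 0.035508692264556885) 0.11550907790660858
```

View pics/crop0.png

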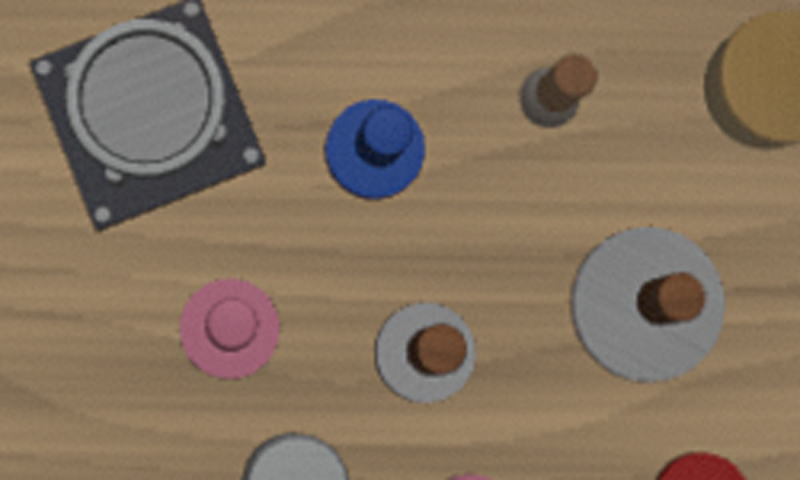

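The crop confirms it: the medium steel foot measures 70.7 mm across and the wide one 110.8 mm. Next I'll refine the collar and mat.

```bash
python3 - <<'E'
from h import *
im=cv2.imread("pics/top0.png");hsv=cv2.cvtColor(im,cv2.COLOR_BGR2HSV)
# plate: bright gray inside dark gap
m=cv2.inRange(hsv,(0,0,105),(180,50,255));k=np.zeros_like(m);k[150:215,262:330]=m[150:215,262:330]
n,l,st,ce=cv2.connectedComponentsWithStats(k,connectivity=4)
for i in range(1,n):
    if st[i,4]>50:
        c=cv2.findContours((l==i).astype(np.uint8),cv2.RETR_EXTERNAL,cv2.CHAIN_APPROX_NONE)[0][0]
        for z in(.067,.075):
            P=ray("top",c.reshape(-1,2),z)[:,:2].astype(np.float32);print(st[i],z,cv2.fitEllipse(P))
print(proj("top",[[0.604,.0355,.067]]))
b=cv2.GaussianBlur(im,(0,0),1.5)
lab=cv2.cvtColor(b,cv2.COLOR_BGR2LAB).astype(int)
sub=hsv[195:262,130:195]
m=cv2.inRange(cv2.GaussianBlur(hsv,(0,0),1),(0,102,0),(180,255,255));k=np.zeros_like(m);k[195:262,130:195]=m[195:262,130:195]
k=cv2.morphologyEx(k,cv2.MORPH_CLOSE,np.ones((5,5)));k=cv2.morphologyEx(k,cv2.MORPH_OPEN,np.ones((7,7)))
c=max(cv2.findContours(k,cv2.RETR_EXTERNAL,cv2.CHAIN_APPROX_NONE)[0],key=cv2.contourArea)
P=ray("top",c.reshape(-1,2),.005)[:,:2].astype(np.float32);print("mat",cv2.boundingRect(c),cv2.fitEllipse(P),cv2.minEnclosingCircle(P))
o=im.copy();cv2.drawContours(o,[c],-1,(0,255,0),1)
cv2.imwrite("pics/c1.png",np.hstack([cv2.resize(o[190:265,125:200],(400,400)),cv2.resize(im[145:220,258:333],(400,400))]))
E
```

```text
[271 156  49  48 469] 0.067 ((0.608821451663971, 0.035751812160015106), (0.10294409096240997, 0.10519200563430786), 163.7451934814453)
[271 156  49  48 469] 0.075 ((0.6074309945106506, 0.03553173691034317), (0.10225216299295425, 0.10448497533798218), 163.74505615234375)
[ 276  161   39   39 1192] 0.067 ((0.6072142124176025, 0.03597614914178848), (0.08223341405391693, 0.08249003440141678), 125.84178161621094)
[ 276  161   39   39 1192] 0.075 ((0.6058345437049866, 0.03575456142425537), (0.08168069273233414, 0.0819355845451355), 125.84201049804688)
[[295.04309713 181.70721473]]
mat (139, 205, 46, 47) ((0.5054256916046143, 0.33882901072502136), (0.10569309443235397, 0.10595294833183289), 4.761801719665527) ((0.5054115653038025, 0.3389744758605957), 0.05427037179470062)
```

View pics/c1.png

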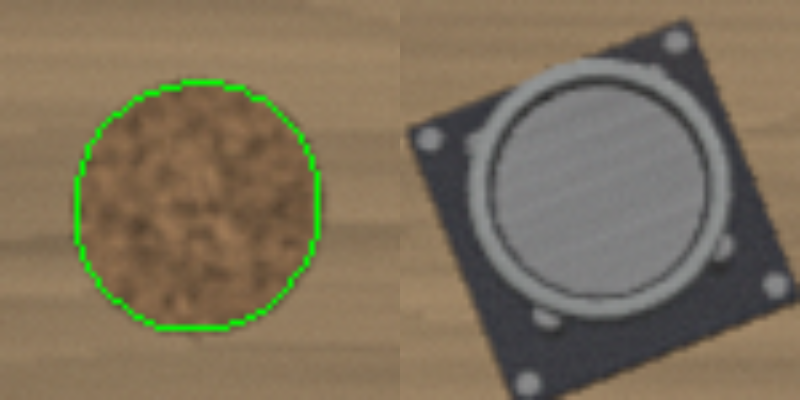

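Measured positions (x, y): tamper (0.4406, −0.1604), plate (0.6073, 0.0357), mat (0.5054, 0.3390). I'll move above the tamper at the current height.

```bash
python3 -m pendant '[{"travel":[0,0.03,-0.03],"twist":0},{"travel":[0,0.07,-0.07],"twist":0},{"travel":[0,0.11,-0.11],"twist":0},{"travel":[0,0.15,-0.15],"twist":0},{"travel":[0,0.19,-0.19],"twist":0},{"travel":[0,0.23,-0.23],"twist":0},{"travel":[0,0.27,-0.27],"twist":0},{"travel":[0,0.31,-0.31],"twist":0},{"travel":[0,0.35,-0.345],"twist":0},{"travel":[0,0.386,-0.383],"twist":0}]' 1 50
python3 -m pendant '[{"travel":[0,0,0],"twist":0},{"travel":[0,0,0],"twist":0}]'
cat > to.py <<'E'
import sys
from h import *
s=ctrl.get_state();R=cv2.Rodrigues(np.array(s["tool_rot"]))[0]
t=np.array([float(v) for v in sys.argv[1:4]])
print("t",round(s["time"],2),"pos",s["position"].round(4),"F",s["ft_force"].round(1),"grip",round(s["grip_width"],3),"axis",R[:,0].round(3),"q7",s["joint_positions"].round(2)); print("travel",(R.T@(t-s["position"])).round(4))
E
python3 to.py .4406 -.1604 .045
python3 - <<'E'
from h import *
im,s=snap("wrist","pics/w1.png");print(proj("wrist",[[.4406,-.1604,.096],[.4406,-.1604,.016]],s))
E
```

```text
time: 1.4
position: [0.4413, -0.1591, 0.1943]
tool_rot: [1.02, 1.32, -1.019]
ft_force: [0.8, -0.1, -0.5]
grip_width: 0.999
time: 1.65
position: [0.4409, -0.1596, 0.1941]
tool_rot: [1.019, 1.32, -1.02]
ft_force: [0.3, -0.2, -0.3]
grip_width: 0.997
t 1.65 pos [ 0.4409 -0.1596  0.1941] F [ 0.3 -0.2 -0.3] grip 0.997 axis [-0.001  0.    -1.   ] q7 [ 0.85 -0.05 -0.54  1.86 -0.03  1.32 -0.99]
travel [ 0.1491 -0.0004  0.0009]
[[323.11238204 232.33974931]
 [322.83519185 213.49713082]]
```

View pics/w1.png

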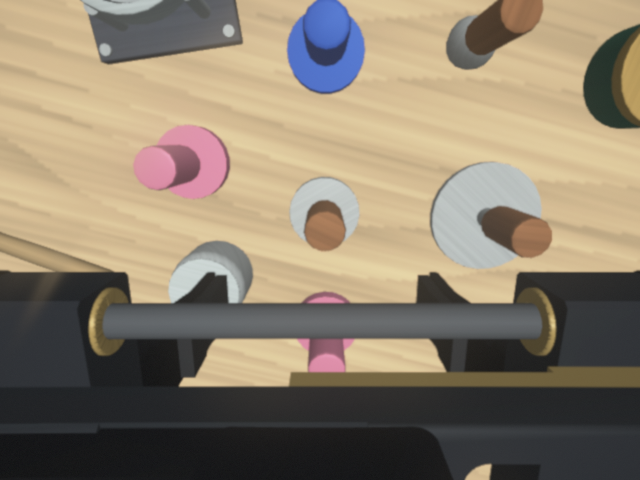

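The wrist view shows the tamper's handle top at (325,233) and its foot at (325,213), within 2 px of the prediction. I'll descend and grip.

```bash
python3 -m pendant '[{"travel":[0.03,0,0.0015],"twist":0},{"travel":[0.065,0,0.0015],"twist":0},{"travel":[0.095,0,0.0015],"twist":0},{"travel":[0.12,0,0.0015],"twist":0},{"travel":[0.14,0,0.0015],"twist":0},{"travel":[0.149,0,0.0015],"twist":0},{"travel":[0.149,0,0.0015],"twist":0},{"travel":[0.149,0,0.0015],"twist":0}]' 1 50
python3 to.py .4406 -.1604 .045
```

```text
time: 2.7
position: [0.4414, -0.1623, 0.0459]
tool_rot: [1.021, 1.318, -1.021]
ft_force: [0.5, 0.7, -0.0]
grip_width: 1.001
t 2.7 pos [ 0.4414 -0.1623  0.0459] F [ 0.5  0.7 -0. ] grip 1.001 axis [ 0. -0. -1.] q7 [ 0.83  0.11 -0.55  2.04  0.07  1.01 -1.08]
travel [ 0.0009 -0.0003 -0.002 ]
```

```bash
python3 -m pendant '[{"travel":[0,0,-0.001],"twist":0},{"travel":[0,0,-0.001],"twist":0},{"travel":[0,0,-0.001],"twist":0},{"travel":[0,0,-0.001],"twist":0},{"travel":[0,0,-0.001],"twist":0},{"travel":[0,0,-0.001],"twist":0},{"travel":[0,0,-0.001],"twist":0},{"travel":[0,0,-0.001],"twist":0}]' -1 50
python3 -m pendant '[{"travel":[-0.01,0,0],"twist":0},{"travel":[-0.03,0,0],"twist":0},{"travel":[-0.06,0,0],"twist":0},{"travel":[-0.10,0,0],"twist":0},{"travel":[-0.13,0,0],"twist":0},{"travel":[-0.14,0,0],"twist":0},{"travel":[-0.14,0,0],"twist":0},{"travel":[-0.14,0,0],"twist":0}]' - 50
python3 to.py .6073 .0357 .165
python3 - <<'E'
from h import *
im,s=snap("wrist","pics/w2.png");snap("scene","pics/s2.png")
E
```

```text
time: 3.7
position: [0.4413, -0.1615, 0.0459]
tool_rot: [1.021, 1.317, -1.021]
ft_force: [0.9, -0.1, -1.5]
grip_width: 0.376
time: 4.7
position: [0.44, -0.161, 0.1842]
tool_rot: [1.021, 1.321, -1.022]
ft_force: [0.4, 0.0, -5.4]
grip_width: 0.377
t 4.7 pos [ 0.44   -0.161   0.1842] F [ 0.4  0.  -5.4] grip 0.377 axis [-0.002  0.001 -1.   ] q7 [ 0.86 -0.04 -0.54  1.88 -0.02  1.3  -1.  ]
travel [ 0.019   0.2112 -0.1486]
```

View pics/w2.png

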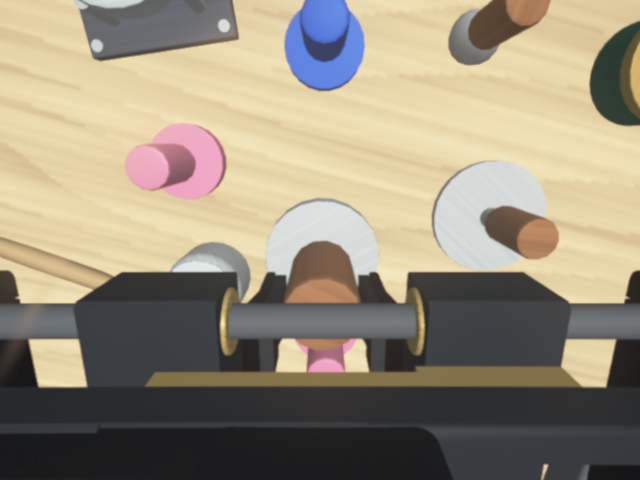

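View pics/s2.png

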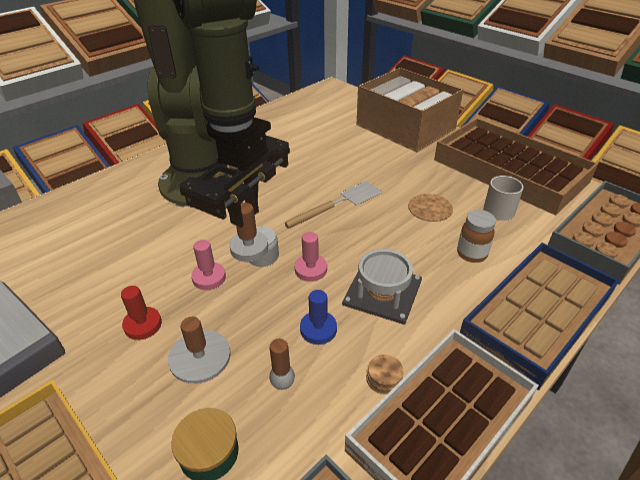

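The tamper is held upright, hanging about 138 mm above the counter, with the foot at (322,245) in the wrist view. I'll move over the press.

```bash
python3 -m pendant '[{"travel":[0,0.02,-0.015],"twist":0},{"travel":[0,0.05,-0.036],"twist":0},{"travel":[0,0.085,-0.06],"twist":0},{"travel":[0,0.12,-0.085],"twist":0},{"travel":[0,0.155,-0.11],"twist":0},{"travel":[0,0.185,-0.131],"twist":0},{"travel":[0,0.203,-0.143],"twist":0},{"travel":[0,0.211,-0.1485],"twist":0},{"travel":[0,0.211,-0.1485],"twist":0},{"travel":[0,0.211,-0.1485],"twist":0}]' - 50
python3 to.py .6073 .0357 .165
python3 - <<'E'
from h import *
im,s=snap("wrist","pics/w3.png");snap("top","pics/t3.png");snap("scene","pics/s3.png")
p=s["position"]
th=np.linspace(0,6.28,60)
for n in("wrist","scene"):
    o=cv2.imread("pics/w3.png" if n=="wrist" else "pics/s3.png")
    for c,r,col in(([.6073,.0357,.075],.053,(0,255,0)),([.6073,.0357,.075],.045,(0,255,0)),([p[0],p[1],p[2]-.0459],.035,(0,0,255)),([p[0],p[1],p[2]-.0299],.035,(255,0,255))):
        P=np.c_[c[0]+r*np.cos(th),c[1]+r*np.sin(th),0*th+c[2]]
        cv2.polylines(o,[proj(n,P,s).round().astype(int)],True,col,1)
    if n=="scene": o=cv2.resize(o[150:350,250:500],None,fx=3,fy=3)
    cv2.imwrite(f"pics/{n}3o.png",o)
E
```

```text
time: 6.05
position: [0.6069, 0.034, 0.184]
tool_rot: [1.021, 1.32, -1.024]
ft_force: [-0.3, -1.1, -5.4]
grip_width: 0.375
t 6.05 pos [0.6069 0.034  0.184 ] F [-0.3 -1.1 -5.4] grip 0.375 axis [-0.003  0.    -1.   ] q7 [ 0.5   0.32 -0.73  1.55  0.22  1.36 -1.58]
travel [ 0.019   0.0009 -0.0016]
```

View pics/wrist3o.png

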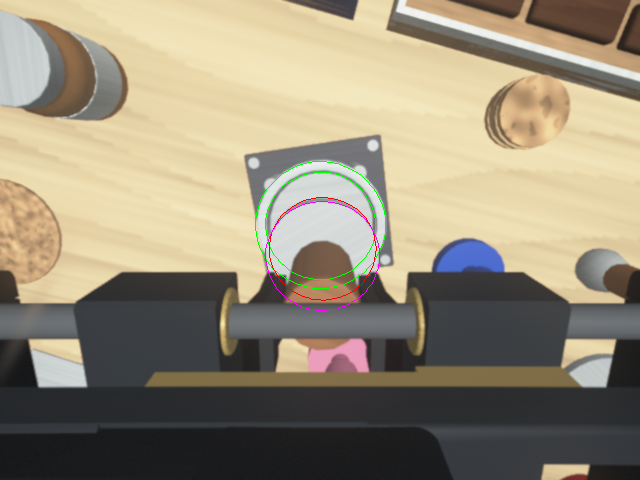

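View pics/scene3o.png

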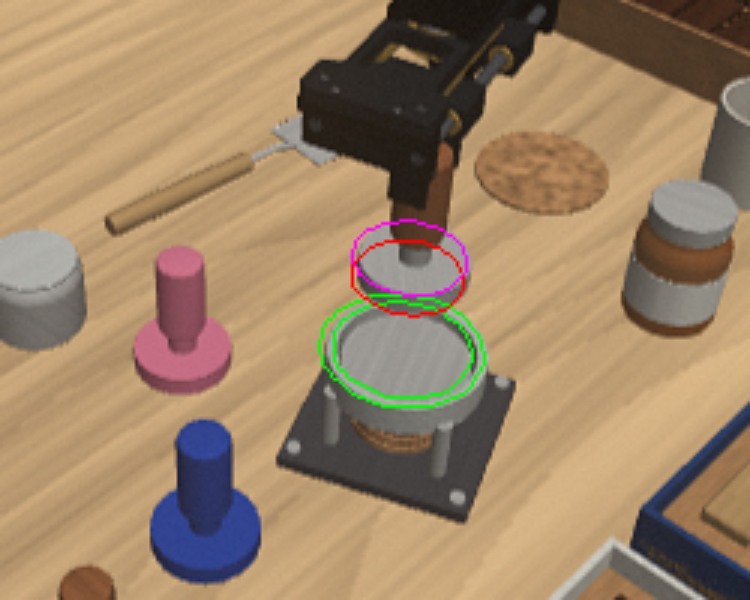

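```bash
python3 - <<'E'
import cv2,numpy as np
a=cv2.imread("pics/w3.png")[150:300,240:400];b=cv2.imread("pics/wrist3o.png")[150:300,240:400]
cv2.imwrite("pics/c3.png",np.hstack([cv2.resize(x,(400,375),interpolation=cv2.INTER_CUBIC) for x in(a,b)]))
E
```

```text
(no output)
```

View pics/c3.png

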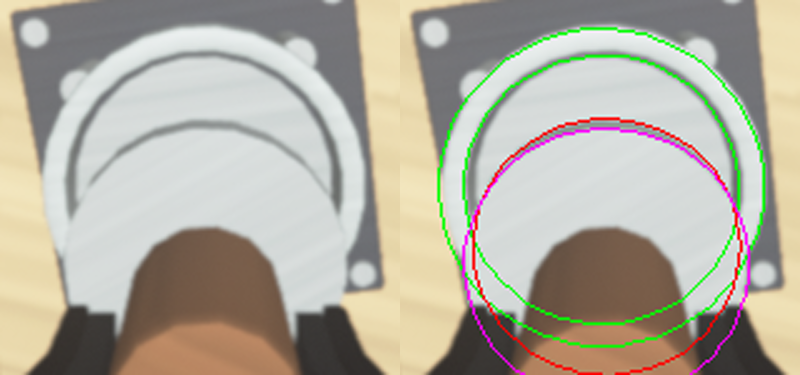

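The overlay agrees with the image to within about 1 px: the foot is concentric with the collar, apart from the known 1–2 mm offset I'll correct on the way. Lowering to just above the plate.

```bash
python3 -m pendant '[{"travel":[0.01,0.001,-0.0016],"twist":0},{"travel":[0.025,0.001,-0.0016],"twist":0},{"travel":[0.04,0.001,-0.0016],"twist":0},{"travel":[0.05,0.001,-0.0016],"twist":0},{"travel":[0.06,0.001,-0.0016],"twist":0},{"travel":[0.066,0.001,-0.0016],"twist":0},{"travel":[0.066,0.001,-0.0016],"twist":0},{"travel":[0.066,0.001,-0.0016],"twist":0}]' - 50
python3 to.py .6073 .0357 .098
python3 - <<'E'
from h import *
im,s=snap("wrist","pics/w4.png");print(s["ft_force"])
im,s=snap("scene","pics/s4.png");cv2.imwrite("pics/s4c.png",cv2.resize(im[200:330,320:440,::-1],None,fx=4,fy=4))
E
```

```text
time: 7.2
position: [0.608, 0.0362, 0.1189]
tool_rot: [1.022, 1.319, -1.023]
ft_force: [-0.0, -0.1, -5.0]
grip_width: 0.375
t 7.2 pos [0.608  0.0362 0.1189] F [-0.  -0.1 -5. ] grip 0.375 axis [-0.001  0.    -1.   ] q7 [ 0.48  0.37 -0.72  1.63  0.25  1.24 -1.61]
travel [ 0.0209 -0.0008  0.0003]
[-0.03372701 -0.13629281 -4.96463086]
```

View pics/s4c.png

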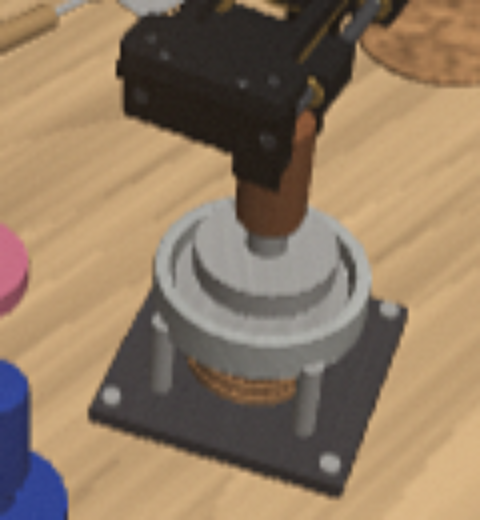

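View pics/w4.png

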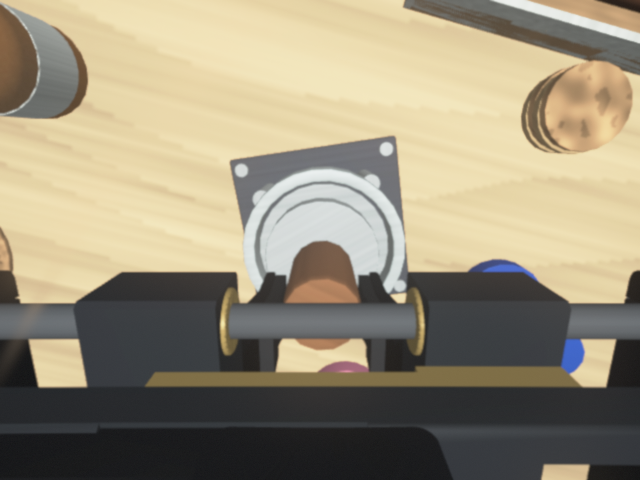

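The foot is inside the collar with room all round. In the wrist view the collar spans columns 245–405 and the foot is centred at about 322. I'll press in stages.

```bash
python3 -m pendant '[{"travel":[0.003,0,0.0007],"twist":0},{"travel":[0.006,0,0.0007],"twist":0},{"travel":[0.009,0,0.0007],"twist":0},{"travel":[0.012,0,0.0007],"twist":0},{"travel":[0.012,0,0.0007],"twist":0}]' - 60
python3 to.py .6073 .0357 .098
python3 -m pendant '[{"travel":[0.003,0,0],"twist":0},{"travel":[0.006,0,0],"twist":0},{"travel":[0.008,0,0],"twist":0},{"travel":[0.008,0,0],"twist":0}]' - 60
python3 to.py .6073 .0357 .098
```

```text
time: 7.92
position: [0.6089, 0.0355, 0.1079]
tool_rot: [1.023, 1.317, -1.022]
ft_force: [-0.3, -0.4, 4.3]
grip_width: 0.374
t 7.92 pos [0.6089 0.0355 0.1079] F [-0.3 -0.4  4.3] grip 0.374 axis [ 0.001  0.    -1.   ] q7 [ 0.48  0.38 -0.72  1.65  0.26  1.22 -1.61]
travel [ 0.0099 -0.0015 -0.0006]
time: 8.43
position: [0.6096, 0.0356, 0.1015]
tool_rot: [1.023, 1.315, -1.021]
ft_force: [-2.2, -1.2, 9.1]
grip_width: 0.376
t 8.43 pos [0.6096 0.0356 0.1015] F [-2.2 -1.2  9.1] grip 0.376 axis [ 0.003 -0.    -1.   ] q7 [ 0.48  0.38 -0.71  1.65  0.27  1.2  -1.62]
travel [ 0.0035 -0.0022 -0.0007]
```

```bash
python3 -m pendant '[{"travel":[0.002,-0.0008,0],"twist":0},{"travel":[0.004,-0.0015,0],"twist":0},{"travel":[0.006,-0.0015,0],"twist":0},{"travel":[0.006,-0.0015,0],"twist":0}]' - 60
python3 to.py .6073 .0357 .098
```

```text
time: 8.93
position: [0.6096, 0.0357, 0.0979]
tool_rot: [1.024, 1.313, -1.019]
ft_force: [-2.5, -0.2, 11.8]
grip_width: 0.373
t 8.93 pos [0.6096 0.0357 0.0979] F [-2.5 -0.2 11.8] grip 0.373 axis [ 0.006 -0.    -1.   ] q7 [ 0.48  0.38 -0.71  1.66  0.27  1.19 -1.62]
travel [-0.0001 -0.0022 -0.0006]
```

```bash
python3 -m pendant '[{"travel":[0.003,-0.0015,0],"twist":0},{"travel":[0.006,-0.0015,0],"twist":0},{"travel":[0.006,-0.0015,0],"twist":0},{"travel":[0.006,-0.0015,0],"twist":0}]' - 60
python3 to.py .6073 .0357 .098
```

```text
time: 9.43
position: [0.6112, 0.0361, 0.0974]
tool_rot: [1.027, 1.307, -1.015]
ft_force: [-4.9, 0.0, 23.2]
grip_width: 0.373
t 9.43 pos [0.6112 0.0361 0.0974] F [-4.9  0.  23.2] grip 0.373 axis [ 0.013 -0.001 -1.   ] q7 [ 0.48  0.38 -0.71  1.66  0.27  1.19 -1.62]
travel [-0.0007 -0.0038 -0.0006]
```

The force rose from 12 to 23 N with only about 0.5 mm of motion, so the plate is at the stop. I'll hold, taking out some of the sideways drift.

```bash
python3 -m pendant '[{"travel":[0.006,-0.002,0],"twist":0},{"travel":[0.006,-0.003,0],"twist":0},{"travel":[0.006,-0.003,0],"twist":0},{"travel":[0.006,-0.003,0],"twist":0},{"travel":[0.006,-0.003,0],"twist":0}]' - 60
python3 to.py .6073 .0357 .098
python3 - <<'E'
from h import *
im,s=snap("scene","pics/s5.png");cv2.imwrite("pics/s5c.png",cv2.resize(im[200:330,320:440,::-1],None,fx=4,fy=4));print(ctrl.get_state()["ft_force"])
E
```

```text
time: 10.05
position: [0.6117, 0.0363, 0.0973]
tool_rot: [1.029, 1.3, -1.01]
ft_force: [-5.9, -0.5, 24.7]
grip_width: 0.374
t 10.05 pos [0.6117 0.0363 0.0973] F [-5.9 -0.5 24.7] grip 0.374 axis [ 0.021 -0.001 -1.   ] q7 [ 0.48  0.38 -0.71  1.67  0.27  1.18 -1.62]
travel [-0.0008 -0.0044 -0.0005]
[-5.54668938  0.2733334  26.19195   ]
```

View pics/s5c.png

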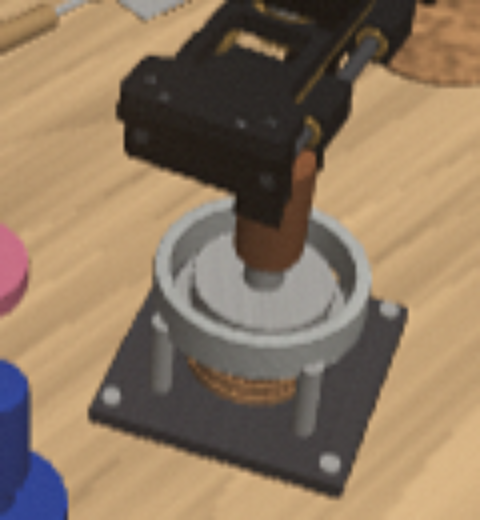

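At 10.05 s the plate is down at 25 N, but the tool has drifted +4 mm in x and tilted 1.2°. I'll hold for 1.25 s in one unbroken call, biased back toward centre.

```bash
python3 -m pendant '[{"travel":[0.006,-0.004,0],"twist":0},{"travel":[0.006,-0.006,0],"twist":0},{"travel":[0.006,-0.007,0],"twist":0},{"travel":[0.006,-0.007,0],"twist":0},{"travel":[0.006,-0.007,0],"twist":0},{"travel":[0.006,-0.007,0],"twist":0},{"travel":[0.006,-0.007,0],"twist":0},{"travel":[0.006,-0.007,0],"twist":0},{"travel":[0.006,-0.007,0],"twist":0},{"travel":[0.006,-0.007,0],"twist":0}]' - 60
python3 to.py .6073 .0357 .098
python3 - <<'E'
from h import *
im,s=snap("scene","pics/s6.png");cv2.imwrite("pics/s6c.png",cv2.resize(im[200:330,320:440,::-1],None,fx=4,fy=4));print(ctrl.get_state()["ft_force"])
E
```

```text
time: 11.35
position: [0.6096, 0.0359, 0.0974]
tool_rot: [1.033, 1.292, -1.003]
ft_force: [-2.9, -0.3, 24.0]
grip_width: 0.378
t 11.35 pos [0.6096 0.0359 0.0974] F [-2.9 -0.3 24. ] grip 0.378 axis [ 0.031 -0.001 -1.   ] q7 [ 0.49  0.36 -0.72  1.68  0.26  1.16 -1.62]
travel [-0.0006 -0.0023 -0.0003]
[-2.77107379  0.37397394 24.58579498]
```

View pics/s6c.png

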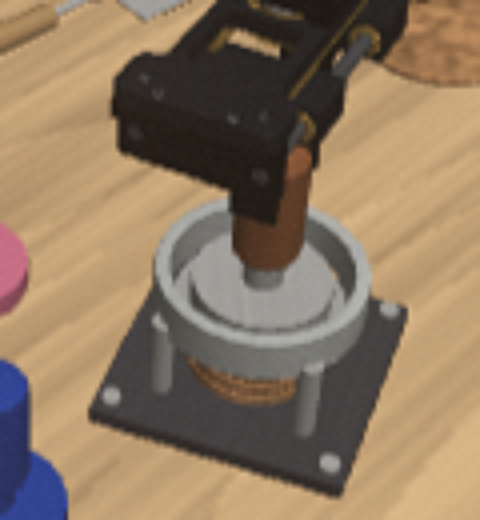

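The plate has been at the stop (TCP z 0.0974–0.0979) from about 9.2 s to 11.4 s. I'll lift straight out.

```bash
python3 -m pendant '[{"travel":[-0.005,0,0],"twist":0},{"travel":[-0.015,0,0],"twist":0},{"travel":[-0.025,0.001,0],"twist":0},{"travel":[-0.035,0.001,0],"twist":0},{"travel":[-0.05,0.002,0],"twist":0},{"travel":[-0.07,0.002,0],"twist":0},{"travel":[-0.085,0.003,0],"twist":0},{"travel":[-0.085,0.003,0],"twist":0},{"travel":[-0.085,0.003,0],"twist":0}]' - 60
python3 to.py .5054 .3390 .18
python3 - <<'E'
from h import *
im,s=snap("scene","pics/s7.png");cv2.imwrite("pics/s7c.png",cv2.resize(im[170:330,320:470,::-1],None,fx=3.5,fy=3.5)); snap("wrist","pics/w7.png")
E
```

```text
time: 12.52
position: [0.6095, 0.0366, 0.182]
tool_rot: [1.033, 1.292, -1.004]
ft_force: [0.2, 0.3, -5.5]
grip_width: 0.374
t 12.53 pos [0.6095 0.0366 0.182 ] F [ 0.2  0.3 -5.5] grip 0.374 axis [ 0.03  -0.001 -1.   ] q7 [ 0.5   0.3  -0.74  1.58  0.21  1.31 -1.58]
travel [-0.0015 -0.0256 -0.3188]
```

View pics/s7c.png

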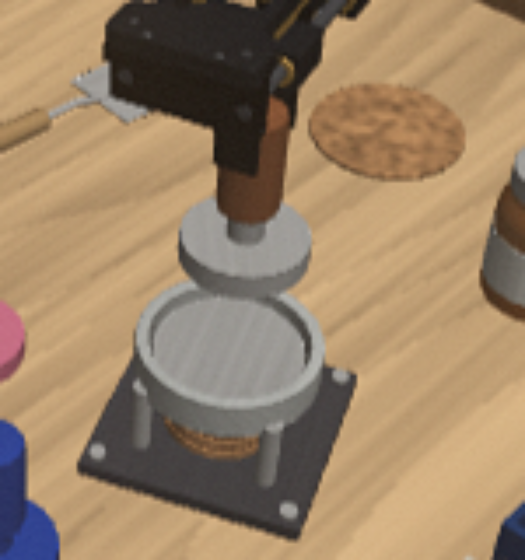

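View pics/w7.png

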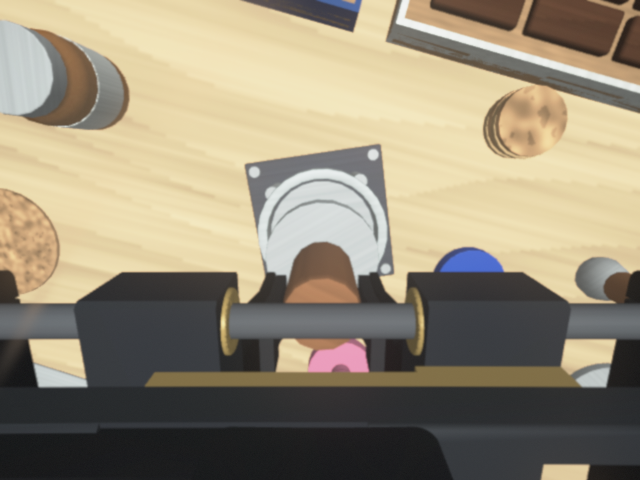

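```bash
python3 - <<'E'
import cv2,numpy as np
L=[cv2.imread(f"pics/{n}.png")[180:260,260:384] for n in("w2","w3","w7")]
cv2.imwrite("pics/c7.png",np.vstack([cv2.resize(x,(310,200),interpolation=cv2.INTER_CUBIC) for x in L]))
for n in("w3","w7"):
    g=cv2.cvtColor(cv2.imread(f"pics/{n}.png"),cv2.COLOR_BGR2GRAY)[185:240,310:330].mean(1);print(n,g.round().astype(int))
E
```

```text
w3 [212 212 213 215 216 217 217 217 218 218 219 218 206 176 151 149 171 203
 217 220 220 220 220 220 220 220 220 220 220 220 220 220 220 220 220 220
 220 219 219 219 218 218 218 218 218 218 218 218 218 218 218 218 218 217
 214]
w7 [219 219 220 220 219 218 217 216 214 213 214 215 216 213 195 164 150 161
 191 214 219 219 219 219 219 219 219 219 219 219 219 219 219 219 219 219
 219 219 219 219 218 218 217 217 217 217 217 218 218 217 217 217 217 217
 217]
```

View pics/c7.png

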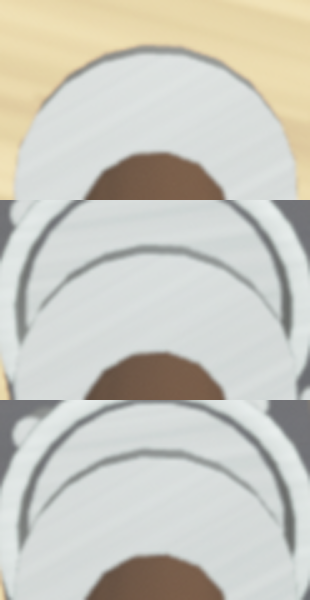

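The foot clears the collar, the plate has sprung back up, and the tamper is still nearly square in the grip. Next, over the mat.

```bash
python3 -m pendant '[{"travel":[0,-0.001,-0.02],"twist":0},{"travel":[0,-0.004,-0.055],"twist":0},{"travel":[0,-0.008,-0.10],"twist":0},{"travel":[0,-0.012,-0.145],"twist":0},{"travel":[0,-0.015,-0.19],"twist":0},{"travel":[-0.001,-0.019,-0.235],"twist":0},{"travel":[-0.001,-0.022,-0.275],"twist":0},{"travel":[-0.0015,-0.0245,-0.305],"twist":0},{"travel":[-0.0015,-0.0256,-0.319],"twist":0},{"travel":[-0.0015,-0.0256,-0.319],"twist":0}]' - 60
python3 -m pendant '[{"travel":[0,0,0],"twist":0},{"travel":[0,0,0],"twist":0}]'
python3 to.py .5054 .3390 .052
python3 - <<'E'
from h import *
im,s=snap("wrist","pics/w8.png");o=im[:,:,::-1].copy();p=s["position"];th=np.linspace(0,6.28,60)
for c,r,col in(([.5054,.3390,.005],.055,(0,255,0)),([p[0],p[1],p[2]-.0459],.035,(0,0,255))):
    P=np.c_[c[0]+r*np.cos(th),c[1]+r*np.sin(th),0*th+c[2]];cv2.polylines(o,[proj("wrist",P,s).round().astype(int)],True,col,1)
cv2.imwrite("pics/w8o.png",o)
E
```

```text
time: 13.88
position: [0.5039, 0.3403, 0.1794]
tool_rot: [1.03, 1.295, -1.002]
ft_force: [0.4, -1.2, -5.4]
grip_width: 0.374
time: 14.12
position: [0.5047, 0.3388, 0.1793]
tool_rot: [1.031, 1.293, -1.005]
ft_force: [0.2, 0.5, -5.0]
grip_width: 0.378
t 14.12 pos [0.5047 0.3388 0.1793] F [ 0.2  0.5 -5. ] grip 0.378 axis [ 0.029 -0.002 -1.   ] q7 [ 0.06  0.33 -0.87  1.58  0.28  1.33 -2.16]
travel [ 0.1272 -0.0028 -0.0012]
```

View pics/w8o.png

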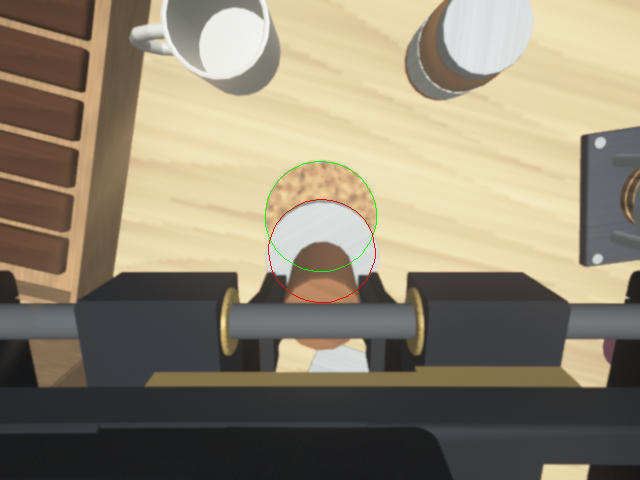

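The mat outline matches the image, and the foot is aligned once the last 3 mm is corrected. Lowering.

```bash
python3 -m pendant '[{"travel":[0.02,-0.001,0],"twist":0},{"travel":[0.045,-0.002,-0.001],"twist":0},{"travel":[0.07,-0.0025,-0.001],"twist":0},{"travel":[0.09,-0.003,-0.001],"twist":0},{"travel":[0.105,-0.003,-0.001],"twist":0},{"travel":[0.116,-0.003,-0.001],"twist":0},{"travel":[0.122,-0.003,-0.001],"twist":0},{"travel":[0.122,-0.003,-0.001],"twist":0},{"travel":[0.122,-0.003,-0.001],"twist":0}]' - 50
python3 to.py .5054 .3390 .051
```

```text
time: 15.3
position: [0.5055, 0.3394, 0.058]
tool_rot: [1.032, 1.293, -1.003]
ft_force: [-0.3, -0.4, -6.0]
grip_width: 0.374
t 15.3 pos [0.5055 0.3394 0.058 ] F [-0.3 -0.4 -6. ] grip 0.374 axis [ 0.03  -0.001 -1.   ] q7 [ 0.02  0.44 -0.83  1.72  0.38  1.12 -2.24]
travel [ 0.007  -0.0004  0.0003]
```

```bash
python3 -m pendant '[{"travel":[0.002,0,0],"twist":0},{"travel":[0.004,0,0],"twist":0},{"travel":[0.006,0,0],"twist":0},{"travel":[0.008,0,0],"twist":0},{"travel":[0.008,0,0],"twist":0}]' - 50
python3 to.py .5054 .3390 .051
```

```text
time: 15.92
position: [0.5067, 0.3396, 0.0512]
tool_rot: [1.034, 1.291, -1.002]
ft_force: [0.3, -1.1, 3.2]
grip_width: 0.378
t 15.93 pos [0.5067 0.3396 0.0512] F [ 0.3 -1.1  3.2] grip 0.378 axis [ 0.032 -0.001 -0.999] q7 [ 0.02  0.45 -0.82  1.72  0.39  1.11 -2.24]
travel [ 0.0001 -0.0014  0.0002]
```

It is resting on the mat: the force changed from −6 to +3 N at the expected height. Releasing.

```bash
python3 -m pendant '[{"travel":[0,0,0],"twist":0},{"travel":[0,0,0],"twist":0},{"travel":[0,0,0],"twist":0},{"travel":[0,0,0],"twist":0},{"travel":[0,0,0],"twist":0},{"travel":[0,0,0],"twist":0}]' 1 20
python3 to.py .5054 .3390 .051
python3 - <<'E'
from h import *
snap("wrist","pics/w9.png")
E
```

```text
time: 16.68
position: [0.5067, 0.3396, 0.0511]
tool_rot: [1.034, 1.291, -1.002]
ft_force: [0.2, -0.1, 0.3]
grip_width: 0.956
t 16.68 pos [0.5067 0.3396 0.0511] F [ 0.2 -0.1  0.3] grip 0.956 axis [ 0.032 -0.001 -0.999] q7 [ 0.02  0.45 -0.82  1.72  0.39  1.11 -2.24]
travel [ 0.0001 -0.0014  0.0002]
```

View pics/w9.png

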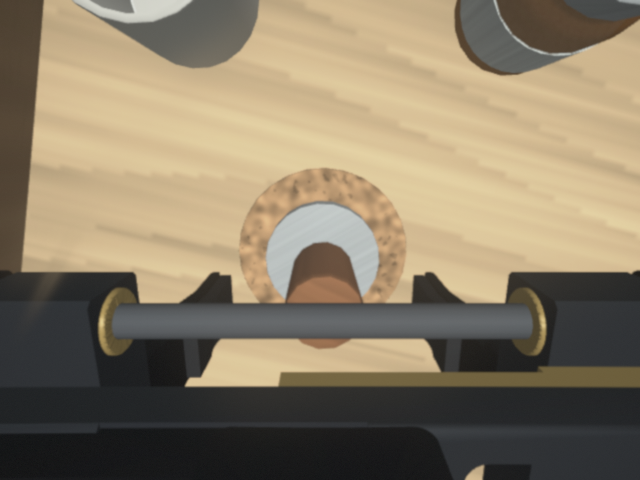

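The fingers are clear and the foot (columns 266–379) sits in the mat (columns 239–406), both centred at about 322. Retreating upward.

```bash
python3 -m pendant '[{"travel":[-0.015,0,0],"twist":0},{"travel":[-0.04,0,0],"twist":0},{"travel":[-0.07,0,0],"twist":0},{"travel":[-0.10,0,0],"twist":0},{"travel":[-0.13,0,0],"twist":0},{"travel":[-0.15,0,0],"twist":0},{"travel":[-0.15,0,0],"twist":0}]' 1
python3 -m pendant '[{"travel":[0,-0.02,0.03],"twist":0},{"travel":[0,-0.04,0.08],"twist":0},{"travel":[0,-0.06,0.13],"twist":0},{"travel":[0,-0.07,0.18],"twist":0},{"travel":[0,-0.08,0.22],"twist":0},{"travel":[0,-0.08,0.25],"twist":0},{"travel":[0,-0.08,0.25],"twist":0}]' 1
python3 - <<'E'
from h import *
im,s=snap("top","pics/t9.png");im2,_=snap("scene","pics/s9.png");im=im[:,:,::-1];im2=im2[:,:,::-1]
cv2.imwrite("pics/c9.png",np.hstack([cv2.resize(im[140:280,120:340],(440,400) ),cv2.resize(im2[140:300,370:500],(330,400))]))
hsv=cv2.cvtColor(im,cv2.COLOR_BGR2HSV);m=cv2.inRange(hsv,(0,0,90),(180,50,255));k=np.zeros_like(m);k[200:258,135:190]=m[200:258,135:190]
c=max(cv2.findContours(k,0,cv2.CHAIN_APPROX_NONE)[0],key=cv2.contourArea)
P=ray("top",cv2.convexHull(c).reshape(-1,2),.021)[:,:2].astype(np.float32);print(cv2.minEnclosingCircle(P),s["position"],s["ft_force"])
E
```

```text
time: 17.6
position: [0.5026, 0.3406, 0.203]
tool_rot: [1.036, 1.29, -0.999]
ft_force: [0.5, -0.3, 0.1]
grip_width: 1.001
time: 18.48
position: [0.4871, 0.0753, 0.2009]
tool_rot: [1.039, 1.289, -1.005]
ft_force: [-0.5, 0.1, 0.6]
grip_width: 0.996
((0.5053347945213318, 0.33894407749176025), 0.035213444381952286) [0.48708566 0.07529905 0.20092746] [-0.53394242  0.09165124  0.62794366]
```

View pics/c9.png

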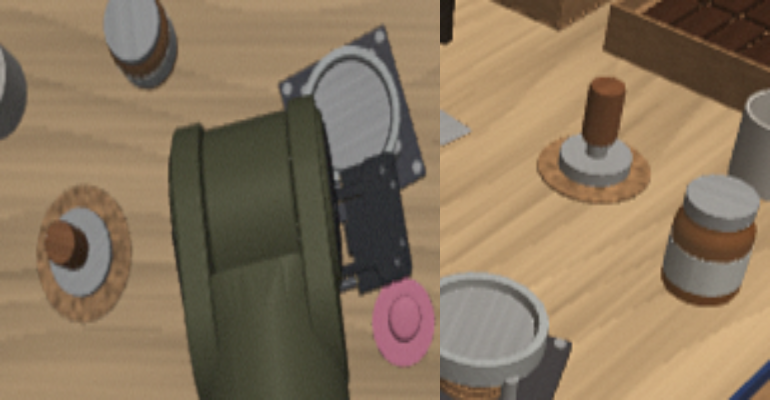

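The tamper stands upright and centred on the mat to within 1 mm. The plate is back up and the robot is clear of everything. Handing in.

```bash
python3 -c "
from bench import ctrl
print(ctrl.close_job())"
```

```text
the job is handed in; nothing more can be done
None
```

I pressed the wafer-press plate down to its stop with the 70 mm steel-footed tamper. I then stood the tamper upright in the middle of the cork mat and handed the job in at about 18.6 s.

- **Press:** the plate reached the stop. The downward force rose from 12 to 23–26 N over the last 0.5 mm, at the expected height. It stayed there for about 2 s, longer than the second asked for, and sprang back up when I lifted out.
- **Placement:** the last top view puts the foot centre at (0.5053, 0.3389). The mat centre is at (0.5054, 0.3390). The tamper is upright and the robot is touching nothing.
- **Squareness not fully confirmed:** while pressing, the tool drifted up to 4 mm off the plate's centre and slowly tilted. The tilt was about 0.3° on reaching the stop, 1.2° after a second and 1.8° at the end. The wrist image after lifting suggests the handle pivoted in the grip and took up part of that tilt. I did not measure the plate's own tilt.

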